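# Pin the rocker lever into its fork and hold the pin for the clip

## Task

Set the aluminium rocker lever down on edge into the slot of the green fork bracket, with its eye in line with the two bronze bushes, and let go of it. Then pick up the pivot pin by its red grip and push it, nose first, through one bush, the rocker's eye and the other bush until the black clip groove behind its nose stands clear of the far bush, and finish still gripping the pin there, so that the retaining clip can be fitted. Leave the other things on the bench where they are.

Things in the scene. Friction and masses are not known exactly. Their poses are not given: they have to be found in the camera images.
- fork: green cast fork bracket, bolted down, 74 x 84 mm, 71 mm high, same from both sides. Origin: centre of its underside, on the bench. y axis along the bushes' bores, x along the slot, z up. Foot plate 12 mm high, bolt heads to 19 mm. On it two round-topped ears, 14 mm thick (|y| 10 to 24 mm), 42 mm long in x, top at z = 71 mm; the slot lies between them
- fork_slot (a point): middle of the slot's floor, 32 mm above the bench. The slot is 20 mm wide in the fork's y, 42 mm long in its x, open at the top and both ends; the ears' upper inner edges are chamfered by 4 mm
- bush_right (a point): centre of the outer mouth of the bronze bush in the ear at the fork's -y side: fork frame (0, -26.5, 50) mm. Bore 14.5 mm, flange 28 mm across and 2.5 mm proud of the ear
- bush_left (a point): the same for the bush in the other ear: fork frame (0, +26.5, 50) mm; both bores lie on one level line 50 mm above the bench
- rocker: rocker lever: flat aluminium bar with round ends, 120 mm long (x), 16 mm thick (y), 36 mm high (z), 0.11 to 0.23 kg, loose, standing on its long edge on the bench, z up; same either way round. Origin: middle of its underside. Take it across the 16 mm from above, some 40 mm from its middle: in the fork its ends project 39 mm from the ears, and between the ears there is no room for fingers
- rocker_eye (a point): centre of the rocker's brass-lined eye: a 16 mm hole through its middle along its y, 18 mm above its underside, so level with the bushes when it rests on the slot's floor. Nothing stops it along the slot: line it up when setting it down (the pin's taper forgives about 4 mm)
- pin: steel pivot pin on a red grip, loose, 0.12 to 0.24 kg, lying level. Origin: centre of the grip, 14 mm above the bench; x axis along the pin to its nose, z up. Grip: bar 56 mm long (x), 20 mm wide (y), 28 mm high (z), on its lower flat; take it across the 20 mm from above, at its middle. Shaft 12 mm thick, on the grip's centre line, from 28 to 123 mm from the origin
- pin_tip (a point): tip of the pin's nose, 123 mm from the origin. The last 16 mm taper from 12 to 4 mm; the black clip groove lies 18 to 21 mm behind the tip
- pin_shoulder (a point): where the shaft leaves the red grip, on the axis, 28 mm from the origin. Pin and rocker start one at each side of the fork; at the left a machine's drip tray, 44 mm high, begins at x = 0.54 m: open the fingers to 60 mm there, not fully. The blue crate at the right (y below -0.25 m, x from 0.31 m) is 0.31 m high, a machine in it higher
- screw_dish: round steel dish of small screws, clips and seals, 114 mm across, 22 mm high; origin at the centre of its underside. Leave it alone
- oil_dropper: small brown dropper bottle with a black top, 33 mm across, 102 mm high, behind the dish; origin at the centre of its underside. Leave it alone
- contact_spray: red aerosol can, 59 mm across, 198 mm high, behind the dish; origin at the centre of its underside. Leave it alone
- multimeter: yellow and black hand meter on its back, 150 x 69 x 47 mm, between the middle machine and the crate; origin at the centre of its underside. Leave it alone

How it is judged:
By the outcome, as a careful person would: the job done as asked, in the order asked, and still so for the second after the job is handed in, while the arm keeps its last pose, push and grip.
It also fails if it takes over 70 s, if anything falls off the work surface, if the arm or the gripper's body presses on something with over 40 N, if the wrist force passes 120 N, or if a joint passes its speed limit or range.

## Robot

A 6-joint arm with a two-finger parallel gripper is mounted at the origin on a cart in front of the work surface, level with it; the furniture and walls round the work are solid. World frame = base frame: x ahead of the robot, y to its left, z up, the work surface at z = 0. Lengths are in m, angles in rad, forces in N, time in s.
With the tool pointing down it reaches from about 0.25 to 0.85 m from the base axis. Payload 12.5 kg.
Tool frame: the origin (TCP) lies at the very end of the fingers, on their centre line; the grasp point (between the pads) lies 19 mm behind it; z points along the fingers, y is the line along which they close (so a half turn about z gives the same grasp; the last joint's range is limited). The gripper opens to 93 mm and grips with 3 to 60 N. Pads are 15 mm wide; open, the fingers measure 128 mm over their backs; the gripper's body (75 mm by 188 mm) begins 65 mm behind the grasp point.
Start: joints at [-1.377, 0.351, 1.652, -0, 1.139, -0.085], TCP at [0.151, -0.529, 0.188] pointing down, gripper open.
Joint ranges: [-2.75, 2.75], [-0.79, 2.1], [0.01, 2.65], [-1.57, 4.71], [0.07, 3.14], [-2.87, 2.87]. Speed limits (rad/s): [2.22, 2.22, 2.79, 3.14, 3.14, 3.14].

## Interface

Orientations are given as a rotation vector (axis times angle).
In Python, from cell import env gives the robot as it stands.
- The arm moves only by the shell command python3 shift.py 'ROWS' [OPENING]. ROWS is rows parted by semicolons, their numbers by spaces, 1 to 5 of them, each of 6 numbers: dx, dy, dz in m, then a rotation vector rx, ry, rz in rad; each row shifts and turns the commanded pose from where the row before left it, along the tool's axes as they then stand; what a row does not reach is not made up. A row lasts 1/10 s, in which the tool goes at most 0.05 m and 0.15 rad, less where a joint would pass 70% of its speed; a pose out of reach is approached as far as the arm can. OPENING is the finger opening in m, set as the command begins (- or left out keeps the last). The fingers move at their own pace and stop on an object; the grip force is fixed at half the most. Time passes only in rows, so rows that do not move let the fingers close. It prints the time, the measured TCP pose, the force, the opening and the grip force at its end.
- env.read_state(): the state, without advancing time (a new reading comes with each control period).
- env.camera(name): name is "scene" or "side" or "wrist"; returns the picture (384x512x3 uint8, blue, green, red); there is no depth.
- env.camera_model(name): a dict with "mtx" (3x3 intrinsics, pixels), "T" (4x4, takes a point from camera to world coordinates). Camera axes: x right, y down, z forward; pixel columns grow to the right and rows downward; lengths in m; the calibration is good to about 2 mm. A picture is of the moment at which its call begins: read the wrist's pose just before it. camera_model takes no time and is no camera call; for the wrist camera it gives the pose at the moment of the call.
- env.job_done(): hands the job in; it is judged then, once.
The state is a dict: "t": time; "joint_pos": joint angles; "qd": joint speeds; "tau": joint torques, N m; "tool_pos": TCP position; "orientation": TCP orientation; "force": force on the tool from outside, world axes, zero at the start; "torque": the same for the moment, N m; "width": finger opening in m; "grip_force": force on a finger pad.
Only numpy, scipy, OpenCV 4.12 (cv2) and the standard library are available. Lean on these libraries where they do the work, as an engineer would, in place of code of your own. Each camera call takes 0.05 s, during which the arm holds its last target. There are 200 camera calls.

## Working session

There is one attempt and no reset: what is moved stays moved. The work goes in short steps, Python scripts to look and compute and a shell command to move; the robot and the scene stay as the last step left them, time stands still between calls to the robot, and variables do not carry over. Pictures are saved under pics/ and viewed, at most 11 in all, crops included, and the job is handed in when it is done.

```bash
ls; mkdir -p pics
python3 - <<'E'
from cell import env
import cv2,numpy as np
a=env.camera("scene");b=env.camera("side")
cv2.imwrite("pics/a.png",cv2.resize(a,(800,600),interpolation=cv2.INTER_CUBIC));cv2.imwrite("pics/b.png",cv2.resize(b,(800,600),interpolation=cv2.INTER_CUBIC))
np.save("a.npy",a);np.save("b.npy",b)
for n in("scene","side"):
  m=env.camera_model(n);print(np.round(m["mtx"],1),np.round(m["T"],3))
print(env.read_state())
E
```

```text
cell.py
pics
shift.py
[[401.2   0.  261.5]
 [  0.  401.2 185.5]
 [  0.    0.    1. ]] [[-0.473 -0.517  0.714 -0.433]
 [-0.881  0.297 -0.369  0.666]
 [-0.022 -0.803 -0.596  0.931]
 [ 0.     0.     0.     1.   ]]
[[450.5   0.  251.9]
 [  0.  450.5 190.4]
 [  0.    0.    1. ]] [[-0.732 -0.278  0.622 -0.148]
 [-0.681  0.295 -0.67   0.99 ]
 [ 0.003 -0.914 -0.405  0.579]
 [ 0.     0.     0.     1.   ]]
{'t': 0.1, 'joint_pos': array([-1.37659164e+00,  3.51166651e-01,  1.65234788e+00, -2.12432502e-05,
        1.13907139e+00, -8.45975544e-02]), 'qd': array([ 0.00083199, -0.00147133, -0.00126659,  0.0001457 ,  0.00141136,
        0.00141728]), 'tau': array([ 3.35039676e-04, -4.98030746e+01, -2.85704917e+01,  7.00050686e-02,
        2.39256379e-02, -6.69440874e-05]), 'tool_pos': array([ 0.15131901, -0.52843345,  0.18726852]), 'orientation': array([-3.11013423e+00, -4.36400702e-01,  1.15680901e-04]), 'force': array([ 0.12738669, -0.22939982, -0.50677976]), 'torque': array([0.01204701, 0.03619139, 0.01889216]), 'grip_force': 0.0, 'width': 0.09323826309940608}
```
View pics/a.png

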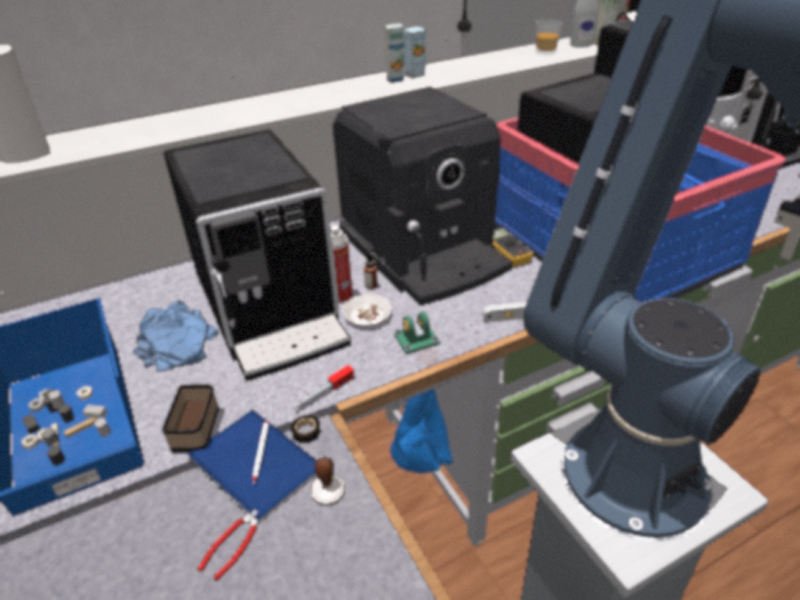

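View pics/b.png

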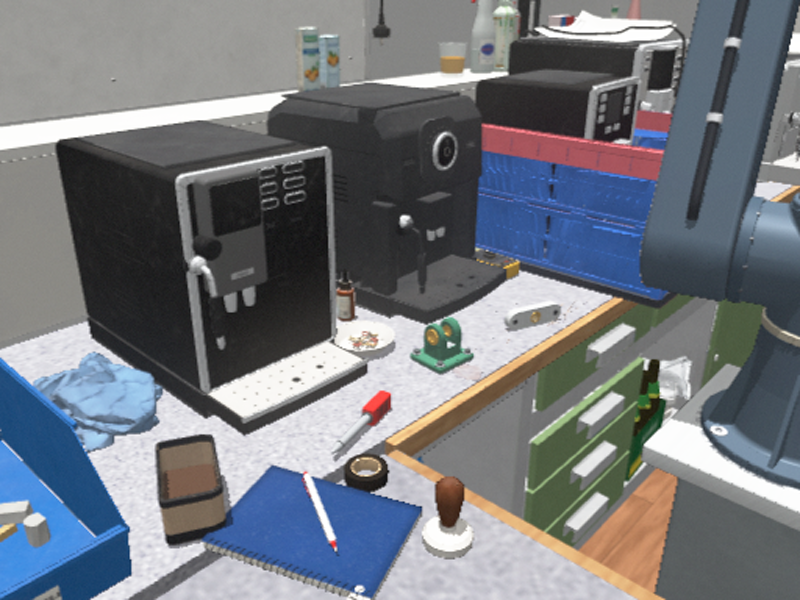

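Both views show the green fork mid-bench, the rocker to its right (−y) and the red-gripped pin to its left. I'll crop them for pixel measurements.

Create h.py:
```python
import numpy as np,cv2
def hit(m,uv,z):
    d=m["T"][:3,:3]@np.linalg.solve(m["mtx"],[uv[0],uv[1],1]);o=m["T"][:3,3];return o+d*(z-o[2])/d[2]
def proj(m,P):
    q=(np.asarray(P)-m["T"][:3,3])@m["T"][:3,:3];q=q@m["mtx"].T;return q[:,:2]/q[:,2:]
```

Run:
```python
from h import *
from cell import env
a=np.load("a.npy");b=np.load("b.npy")
c=cv2.resize(b[180:300,200:370],None,fx=4.7,fy=4.7,interpolation=cv2.INTER_CUBIC)
cv2.imwrite("pics/c.png",c)
m=env.camera_model("side");s=.64
for n,u,z in[("grip",(377,408),.014),("tip",(338,450),.014),("fork",(442,355),.012),("rock l",(508,322),.018),("rock r",(560,308),.018)]:
  print(n,hit(m,(u[0]*s,u[1]*s),z).round(3))
```

```text
grip [0.465 0.365 0.014]
tip [0.432 0.473 0.014]
fork [0.5   0.171 0.012]
rock l [0.485 0.    0.018]
rock r [ 0.448 -0.119  0.018]
```

View pics/c.png

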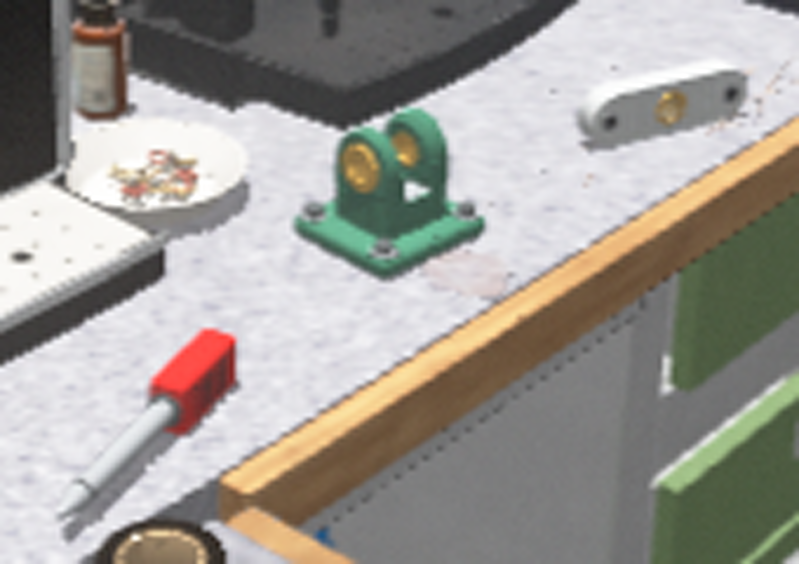

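Crop: the fork's bores and slot are clear, the rocker stands with its eye visible, and the pin's nose points to +y. I'll bring the wrist camera over the bench.

```bash
cat >> h.py <<'E'
from scipy.spatial.transform import Rotation as Ro
def goto(p,yaw=None):
    # tool-frame translation to p; turn about tool z that brings tool x to world angle yaw (deg)
    from cell import env
    s=env.read_state();R=Ro.from_rotvec(s["orientation"]).as_matrix()
    y0=np.degrees(np.arctan2(R[1,0],R[0,0]))
    print("at",s["tool_pos"].round(4),"yaw",y0.round(2),"tilt",(R[:,2]*1).round(4),"j6",s["joint_pos"][[0,5]].round(2),"F",s["force"].round(1))
    print("d tool",(R.T@(np.array(p)-s["tool_pos"])).round(4), "" if yaw is None else ("rz",-np.radians((yaw-y0+180)%360-180).round(4)))
E
python3 - <<'E'
from h import *
from cell import env
goto([.23,-.22,.33])
m=env.camera_model("side")
print(hit(m,(200+345/4.7,180+125/4.7),0),hit(m,(200+505/4.7,180+40/4.7),0))
w=env.camera_model("wrist");s=env.read_state()
R=Ro.from_rotvec(s["orientation"]).as_matrix();print((R.T@w["T"][:3,:3]).round(3),R.T@(w["T"][:3,3]-s["tool_pos"]),w["mtx"])
E
```

```text
at [ 0.1513 -0.5284  0.1873] yaw 15.97 tilt [-2.e-04  1.e-03 -1.e+00] j6 [-1.38 -0.08] F [ 0.1 -0.2 -0.5]
d tool [ 0.1605 -0.275  -0.1424] 
[6.14245404e-01 7.54698436e-02 1.11022302e-16] [ 0.62063033 -0.10008223  0.        ]
[[-0.001 -0.953 -0.302]
 [ 1.    -0.    -0.001]
 [ 0.001 -0.302  0.953]] [ 0.08445952 -0.00024053 -0.19585957] [[326.9537494    0.         258.63524521]
 [  0.         326.9537494  192.03163131]
 [  0.           0.           1.        ]]
```

```bash
python3 shift.py '0 0 -0.05 0 0 0;0 0 -0.05 0 0 0;0.02 -0.03 -0.04 0 0 0;0.03 -0.04 0 0 0 0;0.03 -0.04 0 0 0 0'; python3 shift.py '0.03 -0.04 0 0 0 0;0.03 -0.04 0 0 0 0;0.02 -0.045 0 0 0 0;0 -0.04 0 0 0 0'; python3 -c "
from h import *;goto([.42,.1,.36],0)"
```

```text
t: 0.6
tool_pos: [0.1974, -0.4022, 0.3253]
orientation: [3.11, 0.435, 0.001]
force: [0.5, 0.4, 0.3]
width: 0.0928
grip_force: 0.0
t: 1.0
tool_pos: [0.2291, -0.2204, 0.3245]
orientation: [-3.11, -0.439, -0.0]
force: [0.7, 0.4, -0.1]
width: 0.093
grip_force: 0.0
at [ 0.2291 -0.2204  0.3245] yaw 16.07 tilt [ 1.e-04  7.e-04 -1.e+00] j6 [-0.91  0.38] F [ 0.7  0.4 -0.1]
d tool [ 0.2721 -0.2551 -0.0352] ('rz', np.float64(0.2805))
```

```bash
python3 shift.py '0.02 -0.04 -0.01 0 0 0;0.02 -0.04 -0.01 0 0 0;0.03 -0.04 -0.01 0 0 0;0.03 -0.04 0 0 0 0;0.03 -0.035 0 0 0 0'; python3 shift.py '0.04 -0.03 0 0 0 0;0.04 -0.03 0 0 0 0.14;0.04 0 0 0 0 0.14;0 0 0 0 0 0'
python3 - <<'E'
from h import *
from cell import env
goto([.42,.1,.36],0)
w=env.camera_model("wrist");i=env.camera("wrist")
np.savez("w1.npz",i=i,T=w["T"],mtx=w["mtx"])
cv2.imwrite("pics/w1.png",cv2.resize(i,(800,600),interpolation=cv2.INTER_CUBIC))
E
```

```text
t: 1.5
tool_pos: [0.2957, -0.0118, 0.354]
orientation: [3.111, 0.436, 0.002]
force: [0.6, -1.0, 0.6]
width: 0.0929
grip_force: 0.0
t: 1.9
tool_pos: [0.3938, 0.0675, 0.3524]
orientation: [3.141, 0.027, -0.004]
force: [-0.4, 0.7, -0.4]
width: 0.0931
grip_force: 0.0
at [0.3938 0.0675 0.3524] yaw 0.97 tilt [-2.4e-03 -1.0e-04 -1.0e+00] j6 [0.05 1.61] F [-0.4  0.7 -0.4]
d tool [ 0.0267 -0.032  -0.0076] ('rz', np.float64(0.017))
```

View pics/w1.png

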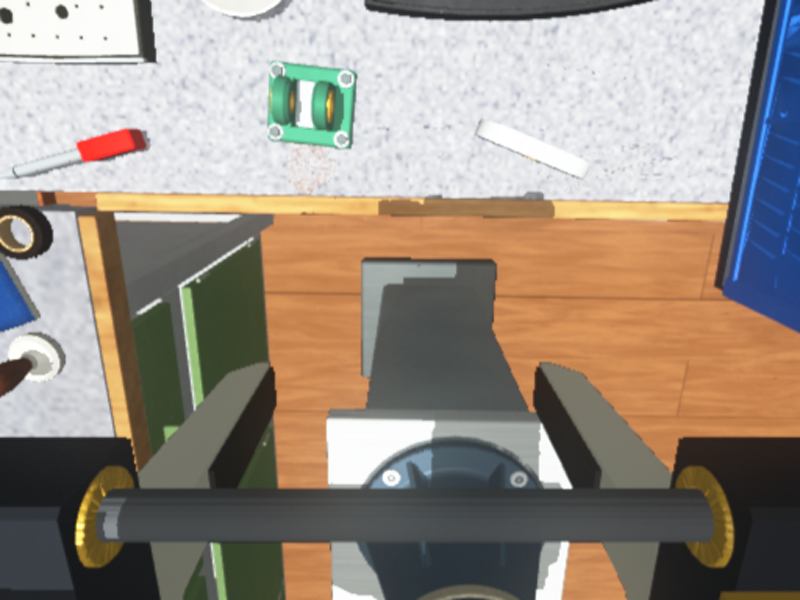

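The wrist view shows everything: fork centred at (312,106), rocker from (482,128) to (585,170), red grip at (112,143), pin tip at (15,173). I'll fit the poses to colour masks.

```bash
cat >> h.py <<'E'
from scipy.optimize import minimize
def box(x,y,z0,z1): return np.array([[a,b,c] for a in(-x,x) for b in(-y,y) for c in(z0,z1)])*1e-3
t=np.linspace(0,2*np.pi,24)
FORK=np.vstack([box(37,42,0,12)]+[np.c_[21*np.cos(t),0*t+y,50+21*np.sin(t)]*1e-3 for y in(-24,24)]+[np.c_[14*np.cos(t),0*t+y,50+14*np.sin(t)]*1e-3 for y in(-26.5,26.5)])
ROCK=np.vstack([np.c_[s*42+18*np.cos(t),0*t+y,18+18*np.sin(t)]*1e-3 for s in(-1,1) for y in(-8,8)])
GRIP=box(28,10,0,28)
def fit(m,mask,P,x0,k=4):
    n,l,st,_=cv2.connectedComponentsWithStats(mask.astype(np.uint8))
    j=1+np.argmax(st[1:,4]);c=np.argwhere(l==j)[:,::-1]
    hull=cv2.convexHull(c.astype(np.int32))
    o=c.min(0)-15;sz=(c.max(0)-o+15)*k
    def draw(pts):
        im=np.zeros((sz[1],sz[0]),np.uint8)
        cv2.fillConvexPoly(im,cv2.convexHull(np.round(((pts-o)*k+(k-1)/2)*16).astype(np.int32)),255,shift=4);return im
    A=cv2.resize((np.isin(l,j)[o[1]:o[1]+sz[1]//k,o[0]:o[0]+sz[0]//k]*255).astype(np.uint8),None,fx=k,fy=k,interpolation=cv2.INTER_LINEAR)>127
    h=cv2.findContours(A.astype(np.uint8),0,2)[0];h=cv2.convexHull(np.vstack(h));A=np.zeros(A.shape,np.uint8);cv2.fillConvexPoly(A,h,255)
    def pts(x):
        c_,s_=np.cos(x[2]),np.sin(x[2]);return proj(m,np.c_[P[:,0]*c_-P[:,1]*s_+x[0],P[:,0]*s_+P[:,1]*c_+x[1],P[:,2]])
    def cost(x):
        B=draw(pts(x));B=B[:A.shape[0],:A.shape[1]];Aa=A[:B.shape[0],:B.shape[1]]
        return 1-(Aa&B).astype(bool).sum()/max((Aa|B).astype(bool).sum(),1)
    best=None
    for da in(-.15,0,.15):
        x=np.array(x0,float)+[0,0,da]
        for st_ in(.02,.004):
            S=np.vstack([x]+[x+np.eye(3)[i]*[st_,st_,st_*10][i] for i in range(3)])
            r=minimize(cost,x,method="Nelder-Mead",options=dict(initial_simplex=S,xatol=1e-5,fatol=1e-5));x=r.x
        if best is None or r.fun<best.fun:best=r
    return best.x,best.fun
E
cat > meas.py <<'E'
from h import *
from cell import env
import sys
d=np.load("w1.npz");W={"T":d["T"],"mtx":d["mtx"]}
V={"w":(W,d["i"]),"side":(env.camera_model("side"),np.load("b.npy"))}
X={"fork":(FORK,[.5,.171,0]),"grip":(GRIP,[.465,.365,1.87]),"rock":(ROCK,[.466,-.06,1.27])}
for v,(m,i) in V.items():
    h=cv2.cvtColor(cv2.GaussianBlur(i,(3,3),0),cv2.COLOR_BGR2HSV).astype(int);H,S,Vv=h[...,0],h[...,1],h[...,2]
    for n,(P,x0) in X.items():
        q=proj(m,[[x0[0],x0[1],.02]])[0].astype(int)
        roi=np.zeros(H.shape,bool);roi[max(q[1]-45,0):q[1]+45,max(q[0]-45,0):q[0]+45]=1
        if n=="fork":M=(H>60)&(H<95)&(S>90)
        elif n=="grip":M=((H<8)|(H>172))&(S>130)
        else:
            print(h[q[1],q[0]],h[q[1]+18,q[0]]);M=(Vv>228) if v=="w" else (S<15)
        x,f=fit(m,M&roi,P,x0);print(v,n,x[:2].round(4),np.degrees(x[2]).round(2),"1-IoU",round(f,3))
E
python3 meas.py
```

```text
w fork [0.506  0.1624] -3.71 1-IoU 0.15
w grip [0.4667 0.3621] 102.11 1-IoU 0.143
[  0   0 254] [113   4 234]
w rock [ 0.4777 -0.103 ] 19.31 1-IoU 0.796
side fork [0.505  0.1378] 39.36 1-IoU 0.872
side grip [0.4696 0.3597] 116.78 1-IoU 0.262
[ 20 102 155] [126   6 231]
side rock [0.457  0.0714] 41.86 1-IoU 0.862
```

```bash
python3 shift.py '0.01 0 0.04 0 0 0.017;0 0 0.04 0 0 0;0 0 0.04 0 0 0;0 0 0.03 0 0 0;0 0 0 0 0 0'
python3 - <<'E'
from h import *
from cell import env
goto([.42,.1,.36],0)
w=env.camera_model("wrist");i=env.camera("wrist")
np.savez("w2.npz",i=i,T=w["T"],mtx=w["mtx"])
q=proj(w,[[.506,.162,.02],[.48,-.055,.02]]);print(q)
cs=[]
for n,p in zip("fr",q):
  u,v=(p-[50,62]).astype(int);u=max(u,0);v=max(v,0);print(n,u,v)
  cs.append(cv2.resize(i[v:v+100,u:u+100],(400,400),interpolation=cv2.INTER_CUBIC))
cv2.imwrite("pics/w2.png",np.hstack(cs))
E
```

```text
t: 2.45
tool_pos: [0.3989, 0.0658, 0.2013]
orientation: [3.141, 0.004, -0.009]
force: [-1.1, -0.5, 0.6]
width: 0.0933
grip_force: 0.0
at [0.3989 0.0658 0.2013] yaw 0.15 tilt [-5.9e-03 -3.0e-04 -1.0e+00] j6 [0.05 1.62] F [-1.1 -0.5  0.6]
d tool [ 0.0203 -0.0341 -0.1589] ('rz', np.float64(0.0025))
[[169.78922794  65.10381864]
 [368.94941018  90.83925452]]
f 119 3
r 318 28
```

View pics/w2.png

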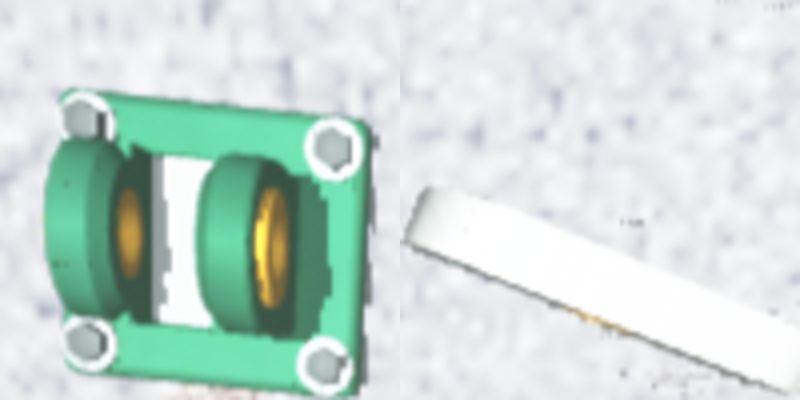

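Fork crop: bolt heads at about (84,119), (332,149), (89,342), (322,366). Rocker crop: top-face edges run (435,187)–(800,325) and (408,240)–(780,390), with the eye at about (597,318).

```bash
cat > m2.py <<'E'
from h import *
d=np.load("w2.npz");m={"T":d["T"],"mtx":d["mtx"]};g=cv2.cvtColor(d["i"],cv2.COLOR_BGR2GRAY)
def P(u,v,o,z):return hit(m,((u+.5)/4-.5+o[0],(v+.5)/4-.5+o[1]),z)
o=(119,3)
B=[P(u,v,o,.019)[:2] for u,v in((84,119),(332,149),(89,342),(322,366))];B=np.array(B)
C=[P(u,v,o,.012)[:2] for u,v in((60,90),(375,125),(65,372),(357,397))];C=np.array(C)
for n,q in(("bolt",B),("corner",C)):
  print(n,q.mean(0).round(4),"sides",[np.linalg.norm(q[a]-q[b]).round(4) for a,b in((0,1),(2,3),(0,2),(1,3))],
  "ang y",[np.degrees(np.arctan2(*(q[a]-q[b])[::1])).round(1) for a,b in((0,1),(2,3))],"ang x",[np.degrees(np.arctan2((q[a]-q[b])[1],(q[a]-q[b])[0])).round(1) for a,b in((0,2),(1,3))])
# refine with all: far bush/ear flange omitted
o=(318,28)
for u,v,z in((480-400,200,.036),(760-400,308,.036),(450-400,250,.036),(740-400,370,.036),(10,232,.018),(197,318,.018)):print(u,v,P(u,v,o,z).round(4))
def prof(a,b):  # gray profile between world points
  q=proj(m,np.linspace(a,b,60));return cv2.remap(g,q[:,0].astype(np.float32)[None],q[:,1].astype(np.float32)[None],1)[0]
x=np.array([-.36,-.93]);x/=np.linalg.norm(x);n=np.array([-x[1],x[0]])
for s in(-.03,-.015,.015,.03):
  c=np.array([.476,-.056])+x*s;print(s,prof([*(c-n*.03),.036],[*(c+n*.03),.036]).tolist())
c=np.array([.476,-.056]);print(prof([*(c-x*.09),.018],[*(c+x*.09),.018]).tolist())
E
python3 m2.py
```

```text
bolt [0.5069 0.1615] sides [np.float64(0.065), np.float64(0.0641), np.float64(0.0559), np.float64(0.0551)] ang y [np.float64(6.2), np.float64(5.5)] ang x [np.float64(-4.9), np.float64(-5.8)]
corner [0.5064 0.1613] sides [np.float64(0.0836), np.float64(0.0824), np.float64(0.0721), np.float64(0.0706)] ang y [np.float64(5.7), np.float64(4.6)] ang x [np.float64(-5.5), np.float64(-6.5)]
80 200 [ 0.4933 -0.0158  0.036 ]
360 308 [ 0.4662 -0.0926  0.036 ]
50 250 [ 0.4808 -0.0089  0.036 ]
340 370 [ 0.45   -0.0895  0.036 ]
10 232 [ 0.4853 -0.0013  0.018 ]
197 318 [ 0.4625 -0.0552  0.018 ]
-0.03 [239, 242, 243, 240, 235, 231, 230, 232, 233, 235, 237, 238, 239, 237, 216, 187, 233, 254, 255, 255, 255, 255, 255, 255, 255, 255, 255, 255, 255, 255, 255, 254, 247, 234, 231, 232, 233, 233, 234, 236, 237, 237, 236, 236, 240, 245, 247, 244, 239, 235, 234, 235, 235, 235, 236, 238, 238, 238, 237, 236]
-0.015 [241, 241, 242, 244, 245, 245, 243, 241, 239, 238, 237, 237, 238, 228, 180, 161, 224, 251, 255, 255, 255, 255, 255, 255, 255, 255, 255, 255, 255, 255, 255, 254, 250, 235, 230, 232, 235, 239, 241, 242,
[... 314 characters left out ...]
37, 237, 237, 237, 238, 239, 239, 240, 241, 242, 243, 244, 245, 245, 242, 237, 233, 231, 231]
0.03 [241, 239, 236, 234, 233, 226, 213, 216, 233, 234, 235, 226, 224, 231, 225, 191, 169, 235, 253, 254, 254, 254, 254, 254, 254, 254, 254, 254, 254, 254, 254, 254, 253, 249, 245, 244, 243, 244, 246, 246, 244, 239, 237, 240, 243, 244, 242, 239, 237, 237, 238, 238, 236, 235, 235, 237, 238, 237, 234, 231]
[235, 232, 227, 228, 231, 238, 236, 233, 232, 242, 238, 223, 195, 233, 244, 252, 253, 254, 255, 255, 255, 255, 255, 255, 255, 254, 254, 254, 254, 255, 255, 255, 254, 254, 254, 254, 255, 254, 254, 254, 254, 254, 254, 254, 254, 254, 254, 254, 254, 253, 249, 232, 237, 220, 235, 227, 233, 230, 229, 236]
```

```bash
python3 shift.py '0 0.03 0 0 0 -0.15;0 0.03 0 0 0 -0.15;0 0 0 0 0 -0.15;0 0 0 0 0 -0.15;0 0 0 0 0 -0.15' 0.05; python3 shift.py '0 0 0 0 0 -0.15;0 0 0 0 0 -0.15;0 0 0 0 0 -0.15;0 0 0 0 0 0'; python3 -c "
from h import *;goto([.4555,-.0958,.09],69.3)"
```

```text
t: 3.0
tool_pos: [0.4068, 0.0072, 0.2062]
orientation: [2.92, 1.154, 0.005]
force: [-0.8, 0.8, -0.7]
width: 0.0574
grip_force: 0.0
t: 3.4
tool_pos: [0.4068, 0.0075, 0.2059]
orientation: [2.592, 1.772, 0.004]
force: [-1.2, 0.5, -0.1]
width: 0.05
grip_force: 0.0
at [0.4068 0.0075 0.2059] yaw 68.72 tilt [ 3.1e-03 -3.0e-04 -1.0e+00] j6 [-0.1   0.28] F [-1.2  0.5 -0.1]
d tool [-0.0787  0.0825  0.1161] ('rz', np.float64(-0.01))
```

```bash
python3 shift.py '-0.026 0.0275 0.02 0 0 -0.01;-0.026 0.0275 0.03 0 0 0;-0.0267 0.0275 0.036 0 0 0;0 0 0.03 0 0 0;0 0 0 0 0 0'
python3 - <<'E'
from h import *
from cell import env
goto([.4555,-.0958,.09],69.3)
w=env.camera_model("wrist");i=env.camera("wrist")
np.savez("w3.npz",i=i,T=w["T"],mtx=w["mtx"])
cv2.imwrite("pics/w3.png",cv2.resize(i,(800,600),interpolation=cv2.INTER_CUBIC))
E
```

```text
t: 3.9
tool_pos: [0.4526, -0.094, 0.0878]
orientation: [-2.589, -1.774, 0.004]
force: [0.5, -0.6, -0.2]
width: 0.0498
grip_force: 0.0
at [ 0.4526 -0.094   0.0878] yaw 68.83 tilt [-0.0044  0.0014 -1.    ] j6 [-0.31  0.06] F [ 0.5 -0.6 -0.2]
d tool [-0.0007  0.0034 -0.0022] ('rz', np.float64(-0.0081))
```

View pics/w3.png

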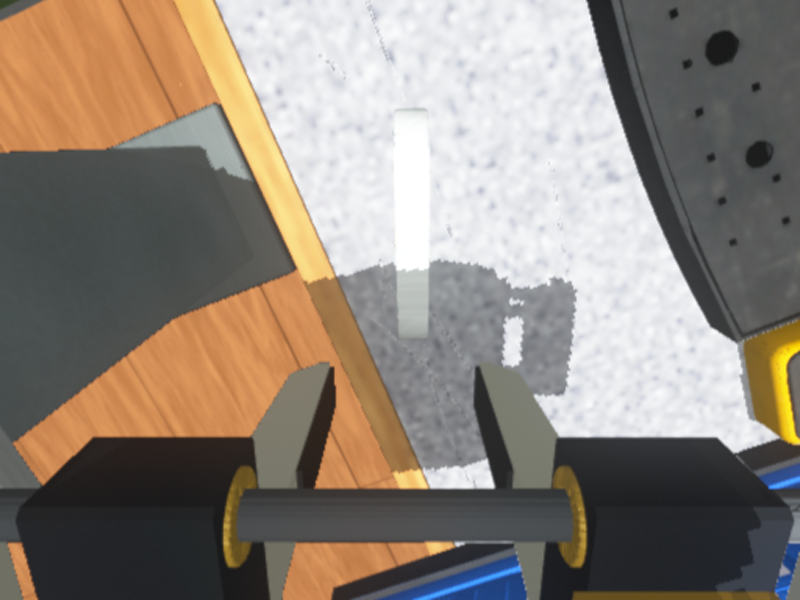

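The rocker runs straight up the image from (411,108) to (413,338), between columns 393 and 430.

Run:
```python
from h import *
d=np.load("w3.npz");m={"T":d["T"],"mtx":d["mtx"]};g=cv2.cvtColor(d["i"],cv2.COLOR_BGR2GRAY)
s=.64
f=lambda u,v,z:hit(m,((u+.5)*s-.5,(v+.5)*s-.5),z)
a=f(411.5,108,.018);b=f(413,338,.018);print("ends",a,b,np.linalg.norm(a-b),((a+b)/2).round(4),np.degrees(np.arctan2(*(a-b)[[1,0]])))
p=[f(u,v,.036) for u,v in((393.5,150),(430,150),(396.5,300),(429.5,300))]
print([np.linalg.norm(p[0]-p[1]),np.linalg.norm(p[2]-p[3])]);t=(p[0]+p[1])/2;q=(p[2]+p[3])/2
print(t,q,np.degrees(np.arctan2(*(t-q)[[1,0]])))
for v in(100,130,170,190,205):print(v,g[v,240:290].tolist())
```

```text
ends [ 0.49099297 -0.00259283  0.018     ] [ 0.44872907 -0.11530258  0.018     ] 0.12037327460635715 [ 0.4699 -0.0589  0.018 ] 69.44495906772967
[np.float64(0.016975693736303955), np.float64(0.01677275939063149)]
[ 0.48406006 -0.02057796  0.036     ] [ 0.45849975 -0.08913292  0.036     ] 69.55232876643107
100 [230, 228, 228, 230, 232, 235, 239, 243, 246, 248, 249, 250, 254, 255, 255, 255, 255, 255, 255, 255, 255, 255, 255, 255, 255, 255, 255, 255, 255, 255, 255, 255, 255, 255, 252, 239, 236, 237, 238, 238, 236, 233, 231, 231, 232, 230, 229, 230, 235, 240]
130 [249, 248, 247, 245, 244, 243, 241, 238, 236, 235, 235, 236, 243, 255, 255, 255, 255, 255, 255, 255, 255, 255, 255, 255, 255, 255, 255, 255, 255, 255, 255, 255, 255, 255, 251, 239, 235, 234, 234, 233, 233, 234, 236, 237, 238, 239, 239, 238, 238, 237]
170 [162, 159, 161, 203, 223, 185, 167, 165, 162, 161, 160, 159, 169, 217, 254, 255, 255, 255, 255, 255, 255, 255, 255, 255, 255, 255, 254, 253, 254, 255, 255, 255, 255, 254, 228, 171, 158, 156, 155, 153, 151, 149, 148, 148, 148, 149, 150, 151, 153, 152]
190 [140, 138, 138, 136, 137, 145, 152, 146, 145, 146, 147, 148, 144, 155, 184, 191, 190, 191, 191, 190, 191, 191, 191, 191, 191, 191, 190, 191, 191, 191, 190, 190, 191, 188, 166, 153, 149, 150, 147, 146, 144, 146, 151, 156, 158, 155, 151, 148, 145, 146]
205 [149, 147, 142, 137, 134, 133, 133, 135, 139, 143, 142, 139, 136, 135, 139, 170, 179, 180, 180, 180, 180, 181, 182, 184, 185, 185, 186, 188, 188, 188, 186, 187, 187, 179, 139, 130, 135, 145, 150, 141, 141, 146, 142, 140, 142, 142, 140, 136, 130, 127]
```

```bash
python3 -c "
from h import *;goto([.4562,-.0954,.007],69.5)"
```

```text
at [ 0.4535 -0.0937  0.0898] yaw 68.93 tilt [-1.9e-03  7.0e-04 -1.0e+00] j6 [-0.3   0.06] F [-1.1  0.6  0.6]
d tool [-0.0006  0.0033  0.0828] ('rz', np.float64(-0.01))
```

```bash
python3 shift.py '0 0.003 0.02 0 0 -0.01;0 0 0.03 0 0 0;0 0 0.02 0 0 0;0 0 0 0 0 0;0 0 0 0 0 0'; python3 -c "
from h import *;goto([.4562,-.0954,.007],69.5)"
```

```text
t: 4.45
tool_pos: [0.458, -0.0947, 0.0216]
orientation: [2.577, 1.794, 0.002]
force: [-0.2, -0.3, -0.8]
width: 0.05
grip_force: 0.0
at [ 0.458  -0.0947  0.0216] yaw 69.69 tilt [ 2.2e-03 -6.0e-04 -1.0e+00] j6 [-0.3   0.05] F [-0.2 -0.3 -0.8]
d tool [-0.0013 -0.0014  0.0146] ('rz', np.float64(0.0034))
```

```bash
python3 shift.py '-0.001 -0.001 0.014 0 0 0.002;0 0 0 0 0 0' ; python3 shift.py '0 0 0 0 0 0;0 0 0 0 0 0;0 0 0 0 0 0;0 0 0 0 0 0;0 0 0 0 0 0' 0.0;python3 shift.py '0 0 0 0 0 0;0 0 0 0 0 0;0 0 -0.02 0 0 0;0 0 -0.03 0 0 0;0 0 0 0 0 0' ; python3 -c "
from h import *;goto([.4562,-.0954,.007],69.5)"
```

```text
t: 4.65
tool_pos: [0.4559, -0.0953, 0.0067]
orientation: [2.579, 1.792, 0.001]
force: [-0.3, 0.5, 0.6]
width: 0.0497
grip_force: 0.0
t: 5.15
tool_pos: [0.4556, -0.0953, 0.0057]
orientation: [2.58, 1.793, 0.0]
force: [0.1, 0.1, 0.9]
width: 0.0146
grip_force: 0.0
t: 5.65
tool_pos: [0.4573, -0.0958, 0.0582]
orientation: [2.577, 1.791, 0.005]
force: [0.7, 0.0, 0.0]
width: 0.0006
grip_force: 0.0
at [ 0.4573 -0.0958  0.0582] yaw 69.61 tilt [ 0.0045 -0.0014 -1.    ] j6 [-0.31  0.05] F [0.7 0.  0. ]
d tool [-0.     -0.0014  0.0512] ('rz', np.float64(0.0019))
```

The fingers closed to zero, so the grasp missed. I'll look before doing anything else.

```bash
python3 shift.py '0 0 -0.02 0 0 0;0 0 0 0 0 0;0 0 0 0 0 0' 0.05;  python3 - <<'E'
from h import *
from cell import env
goto([.4562,-.0954,.007],69.5)
w=env.camera_model("wrist");i=env.camera("wrist");b=env.camera("side")
np.savez("w4.npz",i=i,T=w["T"],mtx=w["mtx"])
cv2.imwrite("pics/w4.png",np.hstack([cv2.resize(i,None,fx=.78,fy=.78),cv2.resize(b[190:270,270:380],(400,300))]))
E
```

```text
t: 5.95
tool_pos: [0.4554, -0.0952, 0.0749]
orientation: [-2.58, -1.793, 0.0]
force: [-0.4, -1.2, -0.8]
width: 0.0199
grip_force: 0.0
at [ 0.4554 -0.0952  0.0749] yaw 69.6 tilt [-0.  0. -1.] j6 [-0.31  0.05] F [-0.4 -1.2 -0.8]
d tool [0.0001 0.0008 0.0679] ('rz', np.float64(0.0018))
```

View pics/w4.png

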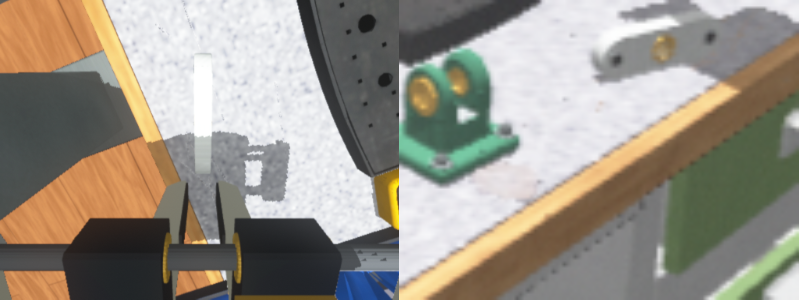

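Run:
```python
from h import *
from cell import env
d=np.load("w4.npz");m={"T":d["T"],"mtx":d["mtx"]}
print(proj(m,[[.4554,-.0952,.0749],[.4554,-.0952,.018],[.4699,-.0589,.036]])*.78)
M=env.camera_model("side")
c=np.array([.4699,-.0589,.018]);n=np.array([-.937,.35,0])*.008
print("eye pred side",proj(M,[c,c+n,c-n]),"seen 342.5 202.4")
print("eye ray",hit(M,(342.5,202.4),.018))
S=env.camera_model("scene");print("scene pred",proj(S,[c])*1.5625)
# fork in side
f=Ro.from_euler('z',-5.6,degrees=True)
P=f.apply([[0,.0265,.05],[-.037,.042,.012],[-.037,-.042,.012]])+[.5067,.1614,0];print("fork side pred crop",(proj(M,P)-[200,180])*4.7,"seen (360,165) (385,270) (300,225)/(480,228)")
```

```text
[[202.16688974 175.89687105]
 [202.07121817 154.17637922]
 [203.10349199 120.54413674]]
eye pred side [[341.10349683 201.21989669]
 [342.78250704 202.27653414]
 [339.44109695 200.17371248]] seen 342.5 202.4
eye ray [ 0.46254576 -0.05482056  0.018     ]
scene pred [[507.94038595 311.97368446]]
fork side pred crop [[359.9487793  165.87541713]
 [385.60210542 260.89903254]
 [491.27994996 212.10552477]] seen (360,165) (385,270) (300,225)/(480,228)
```

The rocker hasn't moved. In this view the fingertips sit at row ~234, with a gap of ~91 px at 50 mm opening. That puts the real tips about 30 mm short of the reported TCP, so they closed just above the 36 mm rocker. I'll go lower, watching the force.

```bash
python3 shift.py '0 0 0.02 0 0 0;0 0 0.03 0 0 0;0 0 0.015 0 0 0;0 0 0.004 0 0 0;0 0 0 0 0 0' 0.05; python3 shift.py '0 0 0.004 0 0 0;0 0 0.003 0 0 0;0 0 0.003 0 0 0;0 0 0 0 0 0';python3 - <<'E'
from h import *
from cell import env
goto([.4562,-.0954,-.024],69.5)
w=env.camera_model("wrist");s=env.read_state();R=Ro.from_rotvec(s["orientation"]).as_matrix();print((R.T@(w["T"][:3,3]-s["tool_pos"])).round(4))
i=env.camera("wrist");np.savez("w5.npz",i=i,T=w["T"],mtx=w["mtx"])
g=cv2.cvtColor(i,cv2.COLOR_BGR2GRAY)
for c in(255,262): print(g[100:250:3,c].tolist())
for r in(215,225,235,245): print(r,g[r,190:330:3].tolist())
E
```

```text
t: 6.55
tool_pos: [0.455, -0.0951, 0.0059]
orientation: [-2.578, -1.792, 0.002]
force: [0.6, 0.7, -0.3]
width: 0.0499
grip_force: 0.0
t: 6.95
tool_pos: [0.4554, -0.0953, -0.0035]
orientation: [-2.58, -1.793, 0.0]
force: [0.7, -0.7, 0.4]
width: 0.0503
grip_force: 0.0
at [ 0.4554 -0.0953 -0.0035] yaw 69.61 tilt [-1.e-04  0.e+00 -1.e+00] j6 [-0.31  0.05] F [ 0.7 -0.7  0.4]
d tool [0.0001 0.0008 0.0205] ('rz', np.float64(0.0018))
[ 0.0848 -0.0003 -0.1959]
[255, 255, 255, 255, 255, 255, 255, 255, 255, 255, 255, 255, 254, 254, 254, 254, 254, 254, 254, 254, 254, 255, 254, 254, 254, 253, 253, 253, 253, 253, 253, 238, 179, 177, 177, 178, 177, 174, 173, 172, 168, 170, 170, 165, 166, 163, 162, 163, 164, 161]
[255, 255, 255, 255, 255, 255, 255, 255, 255, 255, 255, 255, 254, 254, 254, 254, 254, 254, 254, 254, 254, 254, 254, 254, 253, 253, 253, 253, 253, 253, 251, 236, 178, 177, 177, 177, 177, 174, 173, 172, 167, 170, 170, 165, 165, 163, 162, 163, 164, 161]
215 [112, 98, 109, 112, 125, 138, 129, 117, 117, 119, 117, 112, 119, 126, 127, 116, 116, 121, 128, 172, 173, 172, 173, 173, 174, 172, 173, 173, 172, 127, 126, 123, 119, 117, 123, 131, 120, 104, 113, 125, 130, 136, 132, 125, 124, 125, 127]
225 [113, 111, 87, 120, 119, 120, 117, 113, 117, 125, 130, 127, 118, 118, 130, 131, 127, 127, 136, 171, 170, 171, 171, 171, 171, 171, 170, 171, 170, 129, 134, 133, 129, 128, 126, 130, 138, 131, 115, 116, 122, 122, 116, 112, 113, 120, 126]
235 [109, 112, 112, 111, 111, 112, 112, 58, 96, 115, 127, 126, 118, 113, 112, 120, 127, 129, 132, 163, 163, 163, 163, 163, 163, 163, 163, 163, 162, 126, 127, 125, 127, 124, 122, 127, 129, 122, 68, 85, 113, 112, 113, 113, 118, 117, 111]
245 [111, 111, 111, 112, 111, 111, 47, 36, 71, 129, 132, 130, 131, 128, 122, 123, 112, 110, 120, 162, 163, 163, 163, 163, 163, 163, 162, 163, 161, 120, 124, 120, 116, 114, 114, 112, 116, 122, 49, 39, 75, 111, 111, 111, 112, 111, 111]
```

```bash
python3 shift.py '0 0.001 0.004 0 0 0;0 0 0.004 0 0 0;0 0 0.003 0 0 0;0 0 0.002 0 0 0;0 0 0 0 0 0'; python3 shift.py '0 0 0.002 0 0 0;0 0 0.002 0 0 0;0 0 0 0 0 0'
```

```text
t: 7.5
tool_pos: [0.4562, -0.0955, -0.0168]
orientation: [-2.579, -1.793, 0.001]
force: [-0.4, -0.8, 0.1]
width: 0.0501
grip_force: 0.0
t: 7.8
tool_pos: [0.4563, -0.0956, -0.0207]
orientation: [-2.579, -1.793, 0.0]
force: [0.3, -0.9, -0.2]
width: 0.0501
grip_force: 0.0
```

```bash
python3 shift.py '0 0 0 0 0 0;0 0 0 0 0 0;0 0 0 0 0 0;0 0 0 0 0 0;0 0 0 0 0 0' 0.0;python3 shift.py '0 0 0 0 0 0;0 0 0 0 0 0'; python3 -c "
from h import *;goto([.4562,-.0954,.007],69.5)"
```

```text
t: 8.3
tool_pos: [0.4565, -0.0956, -0.0204]
orientation: [2.58, 1.793, 0.0]
force: [1.1, -0.4, 0.9]
width: 0.0156
grip_force: 30.0
t: 8.5
tool_pos: [0.4564, -0.0956, -0.0204]
orientation: [-2.58, -1.793, 0.0]
force: [-0.7, -0.1, 0.9]
width: 0.0157
grip_force: 30.0
at [ 0.4564 -0.0956 -0.0204] yaw 69.6 tilt [-0.  0. -1.] j6 [-0.31  0.05] F [-0.7 -0.1  0.9]
d tool [ 0.0001 -0.0003 -0.0274] ('rz', np.float64(0.0018))
```

```bash
python3 shift.py '0 0 -0.015 0 0 0;0 0 -0.03 0 0 0;0 0 -0.03 0 0 0;0 0 -0.03 0 0 0;0 0 0 0 0 0.1'; python3 shift.py '0 0 0 0 0 0.13;0 0 0 0 0 0.13;0 0 0 0 0 0.13;0 0 0 0 0 0.13;0 0 0 0 0 0.13';python3 shift.py '0 0 0 0 0 0.13;0 0 0 0 0 0.13;0 0 0 0 0 0.13;0 0 0 0 0 0.13;0 0 0 0 0 0';  python3 -c "
from h import *;goto([.4678,.1652,.085],-5.6)"
```

```text
t: 9.0
tool_pos: [0.4582, -0.0962, 0.0878]
orientation: [2.663, 1.659, 0.006]
force: [-0.2, 0.6, -1.9]
width: 0.0157
grip_force: 30.0
t: 9.5
tool_pos: [0.4562, -0.0955, 0.0844]
orientation: [-3.059, -0.715, 0.001]
force: [-0.9, -0.4, -1.5]
width: 0.016
grip_force: 30.0
t: 10.0
tool_pos: [0.4562, -0.0956, 0.0844]
orientation: [-3.14, 0.09, 0.001]
force: [0.5, -1.2, -1.9]
width: 0.0156
grip_force: 30.0
at [ 0.4562 -0.0956  0.0844] yaw -3.27 tilt [-4.e-04  1.e-04 -1.e+00] j6 [-0.31  1.32] F [ 0.5 -1.2 -1.9]
d tool [-0.0033 -0.261  -0.0006] ('rz', np.float64(0.0407))
```

```bash
python3 shift.py '0 -0.02 0 0 0 0.04;0 -0.045 0 0 0 0;0 -0.045 0 0 0 0;0 -0.045 0 0 0 0;0 -0.045 0 0 0 0';python3 shift.py '0 -0.03 0 0 0 0;0 -0.02 0 0 0 0;0 0 0 0 0 0;0 0 0 0 0 0'
python3 - <<'E'
from h import *
from cell import env
goto([.4678,.1652,.085],-5.6)
w=env.camera_model("wrist");i=env.camera("wrist")
np.savez("w6.npz",i=i,T=w["T"],mtx=w["mtx"])
cv2.imwrite("pics/w6.png",cv2.resize(i[40:290,150:400],(600,600),interpolation=cv2.INTER_CUBIC))
E
```

```text
t: 10.5
tool_pos: [0.4744, 0.1053, 0.0846]
orientation: [3.138, -0.143, -0.0]
force: [2.0, -0.2, -1.5]
width: 0.0153
grip_force: 30.0
t: 10.9
tool_pos: [0.4791, 0.1531, 0.0843]
orientation: [3.138, -0.144, -0.001]
force: [0.4, 0.8, -1.1]
width: 0.0158
grip_force: 30.0
at [0.4791 0.1531 0.0843] yaw -5.27 tilt [-6.e-04 -3.e-04 -1.e+00] j6 [0.22 1.88] F [ 0.4  0.8 -1.1]
d tool [-0.0123 -0.011  -0.0007] ('rz', np.float64(0.0058))
```

View pics/w6.png

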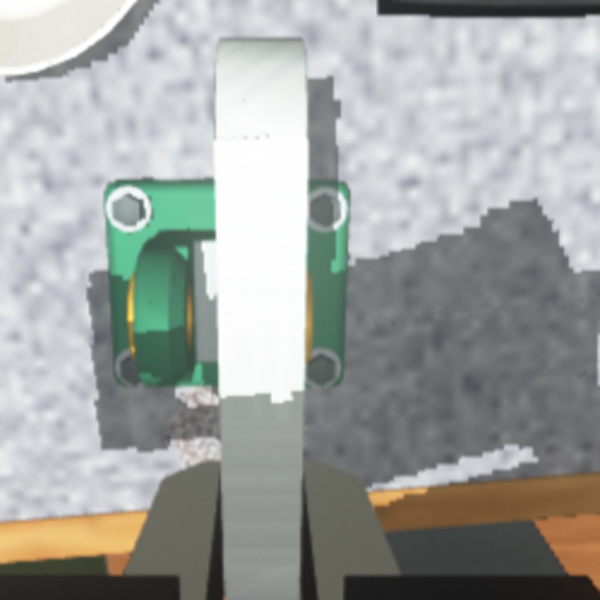

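The rocker is held straight along the tool, its far end at row 40. Fork bolt heads are at about (128,209), (325,210), (131,367), (321,369). I'll refine the fork's pose from these.

Run:
```python
from h import *
d=np.load("w6.npz");m={"T":d["T"],"mtx":d["mtx"]}
f=lambda u,v,z:hit(m,(150+(u+.5)/2.4-.5,40+(v+.5)/2.4-.5),z)
B=np.array([f(u,v,.019)[:2] for u,v in((128,209),(325,210),(131,367),(321,369))])
C=np.array([f(u,v,.012)[:2] for u,v in((107,182),(349,181),(115,384),(342,385))])
A=lambda v:np.degrees(np.arctan2(v[1],v[0])).round(2)
for q in(B,C):print(q.mean(0).round(4),[np.linalg.norm(q[a]-q[b]).round(4) for a,b in((0,1),(2,3),(0,2),(1,3))],A(q[0]-q[1])-90,A(q[2]-q[3])-90,A(q[0]-q[2]),A(q[1]-q[3]))
# ear top left crest, fork ring
R=Ro.from_euler('z',-5.4,degrees=True)
# rocker: bottom now at h; top edge width at far end
h=.0843+.0204
for u,v in((215,140),(308,140),(222,400),(304,400)):print(f(u,v,h+.036).round(4))
print("far end",f(262,38,h+.018).round(4))
```

```text
[0.5082 0.1627] [np.float64(0.0647), np.float64(0.0664), np.float64(0.0545), np.float64(0.0549)] -5.579999999999998 -5.920000000000002 -7.14 -5.35
[0.5081 0.1623] [np.float64(0.0808), np.float64(0.082), np.float64(0.0713), np.float64(0.072)] -5.060000000000002 -5.549999999999997 -6.38 -5.38
[0.5602 0.1538 0.1407]
[0.5587 0.138  0.1407]
[0.5131 0.1577 0.1407]
[0.5117 0.1423 0.1407]
far end [0.5771 0.1442 0.1227]
```

```bash
python3 shift.py '-0.011 -0.012 0 0 0 0.006;0 0 0.015 0 0 0;0 0 0.01 0 0 0;0 0 0 0 0 0;0 0 0 0 0 0'
python3 - <<'E'
from h import *
from cell import env
goto([.4688,.1663,.0116],-5.6)
w=env.camera_model("wrist");i=env.camera("wrist")
np.savez("w7.npz",i=i,T=w["T"],mtx=w["mtx"])
g=cv2.cvtColor(i,cv2.COLOR_BGR2HSV)
for r in (85,105,125,130,160,175):
  print(r,"".join("G" if (60<h<95 and s>80) else "Y" if (10<h<35 and s>90) else "W" if v>245 else "." for h,s,v in g[r,180:330]))
E
```

```text
t: 11.45
tool_pos: [0.4697, 0.1657, 0.0596]
orientation: [3.137, -0.16, -0.001]
force: [-0.5, -0.0, -0.9]
width: 0.016
grip_force: 30.0
at [0.4697 0.1657 0.0596] yaw -5.83 tilt [-4.e-04 -1.e-04 -1.e+00] j6 [0.25 1.92] F [-0.5 -0.  -0.9]
d tool [-0.001  -0.0005  0.048 ] ('rz', np.float64(-0.0039))
85 ............................................................WWWWWWWWWWWWWWWWWWWWWWWWWWWWWWWWWWWWW.....................................................
105 .........................GGGGG......GGGGGGGGGGGGGGGGGGGGGGG.WWWWWWWWWWWWWWWWWWWWWWWWWWWWWWWWWWWWWW..........GGGGGGGGGGGG........GGGGG.................
125 .......................GGG..WWW.....WW..GGGGGGGGGGGGGGGGGGG.WWWWWWWWWWWWWWWWWWWWWWWWWWWWWWWWWWWWWW..........GGGGGGGGG............GGGGG................
130 .......................GGGGGGGGGGGGGGGGGGGG.................WWWWWWWWWWWWWWWWWWWWWWWWWWWWWWWWWWWWW..................GGGGGGGGGGGGGGGGGG.................
160 .........................GGGGGGGGGYYY.GGGGGGGGGGGGGGGGGGGGG..WWWWWWWWWWWWWWWWWWWWWWWWWWWWWWWWWWWW......GGGGGGGGGGGGGGGGYYY.GGGGGGGGG..................
175 ..........................GGGGGGGG.YYY.GGGGGGGGGGGGGGGGGGGGG.WWWWWWWWWWWWWWWWWWWWWWWWWWWWWWWWWWWW.....GGGGGGGGGGGGGGGG.YY..GGGGGGGG...................
```

```bash
python3 shift.py '0 0 0.01 0 0 -0.003;0 0 0.01 0 0 0;0 0 0.006 0 0 0;0 0 0 0 0 0'; python3 shift.py '-0.001 0 0.006 0 0 0;0 0 0.005 0 0 0;0 0 0.003 0 0 0;0 0 0 0 0 0';python3 -c "
from h import *;goto([.4685,.1663,.0116],-5.6)"
```

```text
t: 11.9
tool_pos: [0.4689, 0.1661, 0.0324]
orientation: [3.137, -0.154, -0.003]
force: [-1.1, -1.1, -0.5]
width: 0.0159
grip_force: 30.0
t: 12.3
tool_pos: [0.4684, 0.1664, 0.0192]
orientation: [3.138, -0.154, -0.001]
force: [0.2, -0.3, -1.1]
width: 0.0158
grip_force: 30.0
at [0.4684 0.1664 0.0192] yaw -5.62 tilt [-6.e-04 -1.e-04 -1.e+00] j6 [0.25 1.92] F [ 0.2 -0.3 -1.1]
d tool [0.0002 0.0001 0.0076] ('rz', np.float64(-0.0003))
```

```bash
python3 shift.py '0 0 0.004 0 0 0;0 0 0.002 0 0 0;0 0 0.001 0 0 0;0 0 0 0 0 0'
python3 - <<'E'
from h import *
from cell import env
goto([.4685,.1663,.0116],-5.6)
w=env.camera_model("wrist");i=env.camera("wrist");b=env.camera("side")
np.savez("w8.npz",i=i,T=w["T"],mtx=w["mtx"],b=b)
M=env.camera_model("side");q=proj(M,[[.507,.162,.05]])[0];print(q)
u,v=(q-[25,30]).astype(int);print(u,v)
cv2.imwrite("pics/w8.png",np.hstack([cv2.resize(i[50:250,160:360],(600,600),interpolation=cv2.INTER_CUBIC),cv2.resize(b[v:v+60,u:u+20+30],(200*1,240),interpolation=cv2.INTER_CUBIC)[:, :].repeat(1,0) if 0 else np.vstack([cv2.resize(b[v:v+60,u:u+50],(200,240),interpolation=cv2.INTER_CUBIC),np.zeros((360,200,3),np.uint8)])]))
E
```

```text
t: 12.7
tool_pos: [0.4685, 0.1664, 0.0125]
orientation: [3.138, -0.154, -0.0]
force: [-0.7, 1.0, -2.2]
width: 0.0161
grip_force: 30.0
at [0.4685 0.1664 0.0125] yaw -5.62 tilt [-2.e-04 -0.e+00 -1.e+00] j6 [0.25 1.92] F [-0.7  1.  -2.2]
d tool [-0.      0.0001  0.0009] ('rz', np.float64(-0.0004))
[283.6117929  212.28994443]
258 182
```

View pics/w8.png

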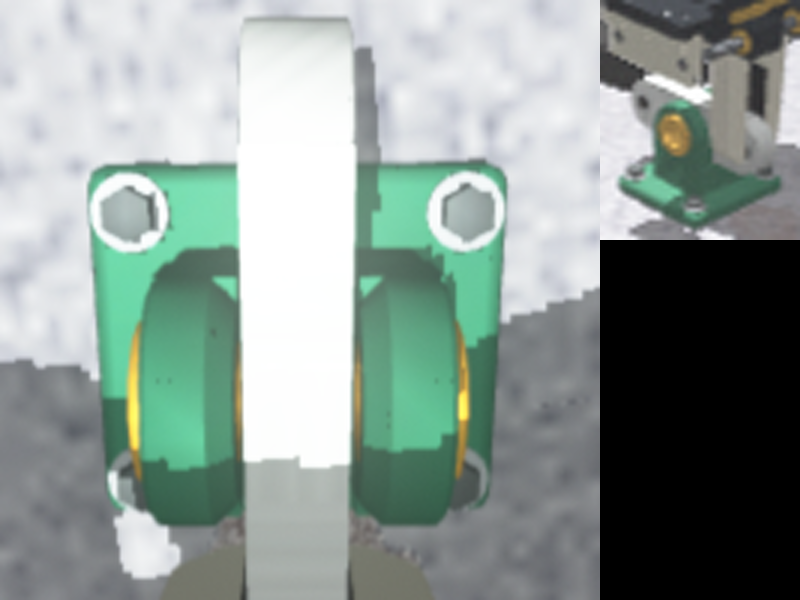

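In the slot the rocker (columns 240–355) is centred between the ears. The top bolts are at (127,214) and (468,213), the far end at row 17. I'll work out the offset along the slot.

Run:
```python
from h import *
d=np.load("w8.npz");m={"T":d["T"],"mtx":d["mtx"]}
f=lambda u,v,z:hit(m,(160+(u+.5)/3-.5,50+(v+.5)/3-.5),z)
def sp(p):q=(proj(m,p)-[160,50]+.5)*3-.5;return q.round(1).tolist()
t=np.linspace(0,2*np.pi,73)
for F in((.5067,.1614),(.5075,.162),(.5085,.1627)):
  X=lambda P:Ro.from_euler('z',-5.6,degrees=True).apply(np.array(P))+[*F,0]
  print(F,"bolts",sp(X([[.0275,.0325,.019],[.0275,-.0325,.019]])),"plate far",sp(X([[.037,.03,.012],[.037,-.03,.012]])))
  for s in(1,-1):
    e=np.array(sp(X(np.c_[21*np.cos(t),0*t+s*17,50+21*np.sin(t)]*1e-3)));g=np.array(sp(X(np.c_[14*np.cos(t),0*t+s*26.5,50+14*np.sin(t)]*1e-3)))
    print("  ear rows",e[:,1].min(),e[:,1].max(),"flange rows",g[:,1].min(),g[:,1].max())
# rocker end
c=np.array([.4685,.1664])+.0391*np.array([np.cos(np.radians(5.62)),-np.sin(np.radians(5.62))])
for da in(-.002,0,.002):
  e=Ro.from_euler('z',-5.6,degrees=True).apply(ROCK+[da,0,0])+[*c,.032];print("rocker c",c+[da,0],"end row",np.array(sp(e))[:,1].min(),"cols",sp(Ro.from_euler('z',-5.6,degrees=True).apply([[.02,.008,.036],[.02,-.008,.036]])+[*c,.032]))
```

```text
(0.5067, 0.1614) bolts [[133.5, 218.6], [476.2, 218.3]] plate far [[149.6, 165.1], [459.6, 164.8]]
  ear rows 277.0 529.0 flange rows 319.6 486.9
  ear rows 276.8 528.9 flange rows 319.4 486.7
(0.5075, 0.162) bolts [[129.7, 214.6], [472.8, 214.3]] plate far [[146.0, 161.1], [456.3, 160.8]]
  ear rows 272.5 524.9 flange rows 315.2 482.8
  ear rows 272.3 524.8 flange rows 315.0 482.6
(0.5085, 0.1627) bolts [[125.2, 209.7], [468.9, 209.4]] plate far [[141.6, 156.2], [452.5, 155.9]]
  ear rows 266.9 519.7 flange rows 309.7 477.6
  ear rows 266.7 519.6 flange rows 309.5 477.4
rocker c [0.50541206 0.16257093] end row 27.9 cols [[243.0, 301.0], [354.0, 300.9]]
rocker c [0.50741206 0.16257093] end row 13.5 cols [[243.0, 301.0], [354.0, 300.9]]
rocker c [0.50941206 0.16257093] end row -1.0 cols [[243.0, 301.0], [354.0, 300.9]]
```

```bash
python3 shift.py '0 0 0.001 0 0 0;0 0 0 0 0 0;0 0 0.0005 0 0 0;0 0 0 0 0 0'; python3 shift.py '0 0 0 0 0 0;0 0 0 0 0 0;0 0 0 0 0 0;0 0 0 0 0 0' 0.04; python3 shift.py '0 0 -0.01 0 0 0;0 0 -0.03 0 0 0;0 0 -0.04 0 0 0;0 0 -0.03 0 0 0;0 0 0 0 0 0'; python3 -c "
from h import *;goto([.467,.362,.13],102)"
```

```text
t: 13.2
tool_pos: [0.4687, 0.1665, 0.0115]
orientation: [-3.138, 0.154, -0.0]
force: [-2.5, 0.5, 6.7]
width: 0.0159
grip_force: 30.0
t: 13.6
tool_pos: [0.4686, 0.1664, 0.011]
orientation: [3.138, -0.154, -0.0]
force: [0.9, 0.0, -0.2]
width: 0.0393
grip_force: 0.0
t: 14.1
tool_pos: [0.4708, 0.167, 0.1254]
orientation: [-3.136, 0.154, -0.011]
force: [0.1, -0.5, -0.1]
width: 0.0399
grip_force: 0.0
at [0.4708 0.167  0.1254] yaw -5.62 tilt [ 0.0069  0.0018 -1.    ] j6 [0.25 1.92] F [ 0.1 -0.5 -0.1]
d tool [-0.0228 -0.1937 -0.0043] ('rz', np.float64(-1.8783))
```

```bash
python3 shift.py '-0.01 -0.03 0 0 0 0;-0.01 -0.045 0 0 0 0;0 -0.045 0 0 0 0;0 -0.045 0 0 0 0;0 -0.025 0 0 0 -0.1' 0.06; python3 shift.py '0 0 0 0 0 -0.14;0 0 0 0 0 -0.14;0 0 0 0 0 -0.14;0 0 0 0 0 -0.14;0 0 0 0 0 -0.14';  python3 shift.py '0 0 0 0 0 -0.14;0 0 0 0 0 -0.14;0 0 0 0 0 -0.14;0 0 0 0 0 -0.14;0 0 0 0 0 -0.14';  python3 shift.py '0 0 0 0 0 -0.14;0 0 0 0 0 -0.14;0 0 0 0 0 -0.1;0 0 0 0 0 0;0 0 0 0 0 0'
python3 - <<'E'
from h import *
from cell import env
goto([.467,.362,.13],102)
w=env.camera_model("wrist");i=env.camera("wrist")
np.savez("w9.npz",i=i,T=w["T"],mtx=w["mtx"])
h=cv2.cvtColor(i,cv2.COLOR_BGR2HSV).astype(int);H,S,V=h[...,0],h[...,1],h[...,2]
M=((H<8)|(H>172))&(S>130);M[300:]=0
n,l,st,ce=cv2.connectedComponentsWithStats(M.astype(np.uint8));j=1+np.argmax(st[1:,4]);print(st[j],ce[j])
x,f=fit(w,M,GRIP,[.467,.362,1.78]);print(x[:2].round(4),np.degrees(x[2]),f)
E
```

```text
t: 14.6
tool_pos: [0.4669, 0.3602, 0.1208]
orientation: [-3.141, -0.006, 0.0]
force: [0.4, -0.1, -0.0]
width: 0.06
grip_force: 0.0
t: 15.1
tool_pos: [0.467, 0.3573, 0.1207]
orientation: [2.947, 1.089, -0.001]
force: [-0.2, -0.3, -0.5]
width: 0.0599
grip_force: 0.0
t: 15.6
tool_pos: [0.467, 0.3572, 0.1207]
orientation: [-2.395, -2.033, 0.001]
force: [-0.9, 0.6, 0.4]
width: 0.0599
grip_force: 0.0
t: 16.1
tool_pos: [0.4671, 0.3573, 0.1209]
orientation: [-1.979, -2.44, 0.001]
force: [0.2, -0.8, -0.1]
width: 0.0598
grip_force: 0.0
at [0.4671 0.3573 0.1209] yaw 101.92 tilt [-4.e-04 -2.e-04 -1.e+00] j6 [0.57 0.37] F [ 0.2 -0.8 -0.1]
d tool [ 0.0046  0.0008 -0.0091] ('rz', np.float64(-0.0015))
[ 247  148   25   60 1232] [259.23944805 177.3474026 ]
[0.4674 0.3593] 105.4608203110646 0.08952598716032012
```

Run:
```python
from h import *
d=np.load("w9.npz");m={"T":d["T"],"mtx":d["mtx"]};i=d["i"]
h=cv2.cvtColor(i,cv2.COLOR_BGR2HSV).astype(int);H,S,V=h[...,0],h[...,1],h[...,2]
M=((H<8)|(H>172))&(S>110)
for r in range(146,214,6):
  c=np.where(M[r,235:285])[0]+235;print(r,(c.min(),c.max(),len(c)) if len(c) else None,V[r,c[2]] if len(c)>3 else "")
for r in range(40,150,12):print(r,V[r,240:282:2].tolist())
for z in(.014,.028):print(z,hit(m,(259.5,148),z).round(4),hit(m,(259.5,207.5),z).round(4))
print(proj(m,[[.4671,.3573,.028]]))
```

```text
146 None 
152 (np.int64(248), np.int64(268), 21) 251
158 (np.int64(248), np.int64(268), 21) 245
164 (np.int64(248), np.int64(269), 22) 177
170 (np.int64(249), np.int64(269), 21) 181
176 (np.int64(249), np.int64(269), 21) 177
182 (np.int64(249), np.int64(270), 22) 170
188 (np.int64(250), np.int64(270), 21) 176
194 (np.int64(250), np.int64(270), 21) 169
200 (np.int64(251), np.int64(271), 21) 173
206 (np.int64(252), np.int64(269), 18) 164
212 None 
40 [204, 204, 203, 199, 158, 215, 222, 178, 203, 204, 206, 206, 209, 215, 217, 219, 218, 214, 213, 213, 208]
52 [203, 209, 212, 157, 186, 227, 236, 219, 185, 169, 203, 207, 210, 213, 218, 218, 215, 214, 216, 219, 224]
64 [218, 218, 211, 130, 181, 223, 239, 231, 206, 174, 208, 215, 209, 205, 207, 207, 201, 198, 212, 221, 213]
76 [207, 210, 210, 177, 166, 208, 234, 235, 214, 183, 161, 214, 216, 212, 209, 209, 210, 215, 218, 220, 218]
88 [208, 209, 206, 193, 147, 191, 229, 237, 221, 194, 154, 210, 212, 214, 211, 210, 209, 210, 216, 225, 230]
100 [194, 197, 199, 194, 115, 179, 219, 234, 227, 205, 168, 197, 210, 214, 217, 218, 216, 212, 201, 192, 203]
112 [212, 208, 200, 203, 199, 158, 196, 230, 230, 212, 179, 148, 199, 202, 202, 203, 208, 210, 206, 201, 202]
124 [222, 225, 215, 204, 148, 137, 189, 224, 233, 218, 191, 147, 203, 204, 209, 211, 215, 218, 214, 211, 211]
136 [211, 216, 217, 211, 206, 142, 174, 212, 228, 224, 201, 161, 201, 210, 211, 210, 207, 204, 208, 209, 204]
148 [195, 197, 207, 205, 126, 110, 120, 128, 140, 141, 132, 131, 137, 134, 158, 203, 202, 200, 205, 217, 222]
0.014 [0.4611 0.389  0.014 ] [0.4733 0.3312 0.014 ]
0.028 [0.4606 0.3913 0.028 ] [0.4722 0.3363 0.028 ]
[[258.80409247 185.42830165]]
```

```bash
python3 shift.py '0.004 0.001 0.02 0 0 -0.056;0 0 0.04 0 0 0;0 0 0.04 0 0 0;0 0 0.02 0 0 0;0 0 0 0 0 0'; python3 -c "
from h import *;goto([.4668,.361,-.025],105.2)"
```

```text
t: 16.65
tool_pos: [0.4658, 0.3604, -0.0017]
orientation: [-1.907, -2.494, 0.008]
force: [0.3, 0.5, -0.2]
width: 0.0601
grip_force: 0.0
at [ 0.4658  0.3604 -0.0017] yaw 105.19 tilt [-0.0043 -0.0028 -1.    ] j6 [0.58 0.31] F [ 0.3  0.5 -0.2]
d tool [0.0003 0.0012 0.0233] ('rz', np.float64(-0.0001))
```

```bash
python3 shift.py '0 0.001 0.01 0 0 0;0 0 0.008 0 0 0;0 0 0.004 0 0 0;0 0 0 0 0 0;0 0 0 0 0 0'; python3 shift.py '0 0 0.002 0 0 0;0 0 0 0 0 0'; python3 -c "
from h import *;goto([.4668,.361,-.025],105.2)"
```

```text
t: 17.15
tool_pos: [0.4686, 0.362, -0.0205]
orientation: [1.906, 2.497, 0.001]
force: [1.6, -0.7, 0.2]
width: 0.0601
grip_force: 0.0
t: 17.35
tool_pos: [0.4684, 0.3619, -0.0228]
orientation: [1.906, 2.497, 0.0]
force: [0.2, -0.0, -1.1]
width: 0.0601
grip_force: 0.0
at [ 0.4684  0.3619 -0.0228] yaw 105.3 tilt [ 2.e-04  1.e-04 -1.e+00] j6 [0.58 0.31] F [ 0.2 -0.  -1.1]
d tool [-0.0004 -0.0018  0.0022] ('rz', np.float64(0.0018))
```

```bash
python3 shift.py '0 -0.0015 0.002 0 0 0;0 0 0 0 0 0'; python3 shift.py '0 0 0 0 0 0;0 0 0 0 0 0;0 0 0 0 0 0;0 0 0 0 0 0;0 0 0 0 0 0' 0; python3 shift.py '0 0 0 0 0 0;0 0 0 0 0 0;0 0 0 0 0 0;0 0 0 0 0 0;0 0 0 0 0 0';python3 -c "
from h import *;goto([.4668,.361,-.025],105.2)"
```

```text
t: 17.55
tool_pos: [0.4666, 0.3613, -0.0252]
orientation: [-1.906, -2.497, 0.001]
force: [0.3, 0.5, 0.5]
width: 0.0601
grip_force: 0.0
t: 18.05
tool_pos: [0.467, 0.3614, -0.0249]
orientation: [1.906, 2.497, 0.0]
force: [0.4, -0.3, -0.3]
width: 0.0245
grip_force: 0.0
t: 18.55
tool_pos: [0.467, 0.3614, -0.0249]
orientation: [1.906, 2.497, -0.0]
force: [-0.2, -0.1, 0.4]
width: 0.0198
grip_force: 30.0
at [ 0.467   0.3614 -0.0249] yaw 105.3 tilt [-0. -0. -1.] j6 [0.58 0.31] F [-0.2 -0.1  0.4]
d tool [-0.0004 -0.0003  0.0001] ('rz', np.float64(0.0017))
```

```bash
python3 shift.py '0 0 -0.02 0 0 0;0 0 -0.04 0 0 0;0 0 -0.04 0 0 0;0 0 -0.03 0 0 0;0 0 0 0 0 0.12'; python3 shift.py '0 -0.02 0 0 0 0.12;0 -0.02 0 0 0 0.12;0 0 0 0 0 0;0 0 0 0 0 0'
python3 - <<'E'
from h import *
from cell import env
M=env.camera_model("scene");print("spray",hit(M,(345*.64,299*.64),0).round(3),"dish",hit(M,(367*.64,313*.64),.01).round(3))
goto([.455,-.012,.1],84.4)
E
```

```text
t: 19.05
tool_pos: [0.4687, 0.3626, 0.1094]
orientation: [2.052, 2.377, 0.01]
force: [-0.1, 0.3, -1.8]
width: 0.0198
grip_force: 30.0
t: 19.45
tool_pos: [0.4275, 0.3581, 0.1052]
orientation: [2.319, 2.119, 0.001]
force: [0.3, -0.1, -1.0]
width: 0.0194
grip_force: 30.0
spray [0.727 0.243 0.   ] dish [0.639 0.224 0.01 ]
at [0.4275 0.3581 0.1052] yaw 84.86 tilt [ 4.e-04  2.e-04 -1.e+00] j6 [0.61 0.7 ] F [ 0.3 -0.1 -1. ]
d tool [-0.3662  0.0606  0.0052] ('rz', np.float64(0.008))
```

```bash
python3 shift.py '-0.03 0 0 0 0 0.008;-0.045 0 0 0 0 0;-0.045 0 0 0 0 0;-0.045 0 0 0 0 0;-0.045 0 0 0 0 0'; python3 shift.py '-0.045 0 0 0 0 0;-0.045 0.01 0 0 0 0;-0.045 0.02 0 0 0 0;-0.02 0.02 0 0 0 0;0 0.01 0 0 0 0'; python3 -c "
from h import *;goto([.4903,-.0117,.0111],84.4)"
```

```text
t: 19.95
tool_pos: [0.4068, 0.1473, 0.1052]
orientation: [2.327, 2.11, 0.001]
force: [0.6, -0.5, -1.9]
width: 0.0198
grip_force: 30.0
t: 20.45
tool_pos: [0.4524, -0.0143, 0.1053]
orientation: [2.331, 2.104, 0.001]
force: [-0.7, 0.6, -1.6]
width: 0.0199
grip_force: 30.0
at [ 0.4524 -0.0143  0.1053] yaw 84.15 tilt [ 1.6e-03 -6.0e-04 -1.0e+00] j6 [-0.13 -0.03] F [-0.7  0.6 -1.6]
d tool [0.0065 0.0373 0.0943] ('rz', np.float64(-0.0044))
```

```bash
python3 shift.py '0 0.02 0 0 0 -0.004;0 0.017 0.02 0 0 0;0 0 0.04 0 0 0;0 0 0.03 0 0 0;0 0 0 0 0 0'; python3 shift.py '0 0 0 0 0 0'
python3 - <<'E'
from h import *
from cell import env
goto([.4903,-.0117,.0111],84.4)
w=env.camera_model("wrist");i=env.camera("wrist")
np.savez("w10.npz",i=i,T=w["T"],mtx=w["mtx"])
cv2.imwrite("pics/w10.png",cv2.resize(i[0:225,110:410],(800,600),interpolation=cv2.INTER_CUBIC))
E
```

```text
t: 20.95
tool_pos: [0.4852, -0.0143, 0.012]
orientation: [-2.321, -2.11, 0.006]
force: [-0.5, -1.4, -0.4]
width: 0.0197
grip_force: 30.0
t: 21.05
tool_pos: [0.4876, -0.0147, 0.0155]
orientation: [-2.325, -2.113, 0.0]
force: [0.3, -0.4, -0.8]
width: 0.0194
grip_force: 30.0
at [ 0.4876 -0.0147  0.0155] yaw 84.52 tilt [-4.e-04  1.e-04 -1.e+00] j6 [-0.13 -0.03] F [ 0.3 -0.4 -0.8]
d tool [0.0032 0.0024 0.0044] ('rz', np.float64(0.0021))
```

View pics/w10.png

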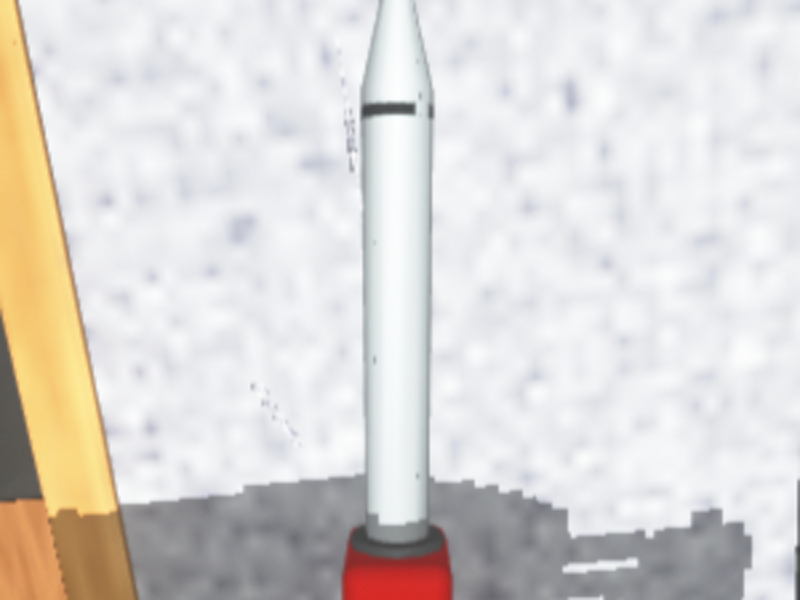

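The pin is centred and parallel in the grip (column 397 throughout). The groove at row 109 puts it 104 mm ahead of the TCP, as expected, so I'll align and approach.

```bash
python3 shift.py '0.003 0.0024 0.0044 0 0 0.002;0 0 0 0 0 0;0 0 0 0 0 0'; python3 -c "
from h import *;goto([.4903,-.0113,.0111],84.4)"
```

```text
t: 21.4
tool_pos: [0.4903, -0.0121, 0.0113]
orientation: [2.328, 2.109, 0.001]
force: [-1.3, -0.2, -1.6]
width: 0.02
grip_force: 30.0
at [ 0.4903 -0.0121  0.0113] yaw 84.35 tilt [ 1.1e-03 -1.0e-04 -1.0e+00] j6 [-0.12 -0.02] F [-1.3 -0.2 -1.6]
d tool [ 0.0008 -0.0001  0.0002] ('rz', np.float64(-0.0008))
```

```bash
python3 shift.py '0.01 0 0 0 0 0;0.01 0 0 0 0 0;0.01 0 0 0 0 0;0 0 0 0 0 0'; python3 shift.py '0.005 0 0 0 0 0;0.005 0 0 0 0 0;0.005 0 0 0 0 0;0 0 0 0 0 0';python3 -c "
from h import *;goto([.5008,.0957,.0111],84.4)"
```

```text
t: 21.8
tool_pos: [0.4929, 0.0191, 0.0107]
orientation: [-2.327, -2.111, -0.0]
force: [0.4, -0.3, -1.3]
width: 0.02
grip_force: 30.0
t: 22.2
tool_pos: [0.4943, 0.0331, 0.0107]
orientation: [-2.328, -2.109, -0.0]
force: [0.2, 0.2, -1.4]
width: 0.02
grip_force: 30.0
at [0.4943 0.0331 0.0107] yaw 84.35 tilt [ 0.e+00  1.e-04 -1.e+00] j6 [-0.03  0.07] F [ 0.2  0.2 -1.4]
d tool [ 0.0629  0.0003 -0.0004] ('rz', np.float64(-0.0008))
```

```bash
python3 shift.py '0.005 0 0 0 0 -0.0005;0.005 0 0 0 0 0;0.005 0 0 0 0 0;0 0 0 0 0 0'; python3 shift.py '0.005 0 0 0 0 0;0.005 0 0 0 0 0;0.005 0 0 0 0 0;0 0 0 0 0 0';python3 -c "
from h import *;goto([.5008,.0957,.0111],84.4)"
```

```text
t: 22.6
tool_pos: [0.4958, 0.0481, 0.0107]
orientation: [2.327, 2.11, 0.0]
force: [0.3, -1.0, -1.5]
width: 0.0195
grip_force: 30.0
t: 23.0
tool_pos: [0.4973, 0.0631, 0.0107]
orientation: [2.327, 2.11, 0.0]
force: [0.7, 0.5, -1.8]
width: 0.0197
grip_force: 30.0
at [0.4973 0.0631 0.0107] yaw 84.39 tilt [ 1.e-04  1.e-04 -1.e+00] j6 [0.03 0.13] F [ 0.7  0.5 -1.8]
d tool [ 0.0328  0.0003 -0.0004] ('rz', np.float64(-0.0001))
```

```bash
python3 shift.py '0.005 0 0 0 0 0;0.005 0 0 0 0 0;0.005 0 0 0 0 0;0 0 0 0 0 0'; python3 shift.py '0.005 0 0 0 0 0;0.005 0 0 0 0 0;0.005 0 0 0 0 0;0.0025 0 0 0 0 0;0 0 0 0 0 0';python3 shift.py '0 0 0 0 0 0;0 0 0 0 0 0';python3 - <<'E'
from h import *
from cell import env
goto([.5008,.0957,.0111],84.4)
w=env.camera_model("wrist");i=env.camera("wrist");b=env.camera("side")
np.savez("w11.npz",i=i,T=w["T"],mtx=w["mtx"],b=b)
cv2.imwrite("pics/w11.png",np.hstack([cv2.resize(i[0:225,150:375],(400,400),interpolation=cv2.INTER_CUBIC),cv2.resize(b[182:242,252:312],(400,400),interpolation=cv2.INTER_CUBIC)]))
E
```

```text
t: 23.4
tool_pos: [0.4988, 0.078, 0.0107]
orientation: [2.327, 2.11, 0.0]
force: [0.7, -0.7, -1.3]
width: 0.0195
grip_force: 30.0
t: 23.9
tool_pos: [0.5004, 0.0952, 0.0107]
orientation: [2.327, 2.11, 0.0]
force: [0.2, -0.2, -0.7]
width: 0.02
grip_force: 30.0
t: 24.1
tool_pos: [0.5004, 0.0947, 0.0107]
orientation: [-2.328, -2.109, 0.0]
force: [0.3, 0.1, -2.1]
width: 0.0194
grip_force: 30.0
at [0.5004 0.0947 0.0107] yaw 84.35 tilt [-0. -0. -1.] j6 [0.1  0.19] F [ 0.3  0.1 -2.1]
d tool [ 0.001   0.0003 -0.0004] ('rz', np.float64(-0.0008))
```

View pics/w11.png

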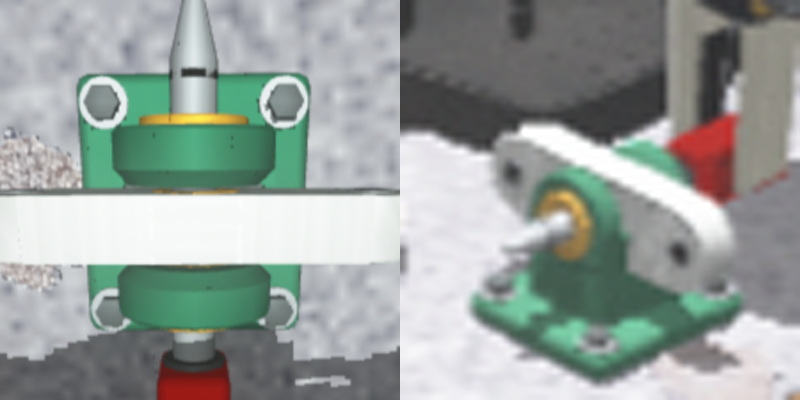

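The pin passes through both bushes and the eye. The black groove (row 73) stands well clear of the far flange (row 117), and the grip is still held.

```bash
python3 -c "
from cell import env;print(env.job_done())"
```

```text
the job is handed in; nothing more can be done
None
```

The job is handed in: the rocker is seated in the fork and released, and the pin is through both bushes and the eye with its clip groove clear of the far bush, still gripped.

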